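# Shut and latch the pantry bin

## Robot

A 6-joint arm with a two-finger parallel gripper is mounted at the origin on the work surface. World frame = base frame: x ahead of the robot, y to its left, z up, the work surface at z = 0. Lengths are in mm, angles in rad, forces in N, time in s.
With the tool pointing down it reaches from about 350 to 975 mm from the base axis. Payload 4.9 kg.
Tool frame: the origin (TCP) lies at the very end of the fingers, on their centre line; the grasp point (between the pads) lies 19 mm behind it (r.pinch_z is the z of the grasp point in the tool frame, in mm); z points along the fingers, y is the direction in which the jaws open and shut (so a half turn about z gives the same grasp; the last joint's range is limited). The gripper opens to 85 mm and grips with 20 to 120 N. Pads are 22 mm wide; open, the fingers measure 114 mm over their backs; the gripper's body (76 mm by 85 mm) begins 54 mm behind the grasp point. The pads swing forward as they close: fully open they stand 13 mm farther back than shut.
Start: joints at [-1.412, 0.053, 1.613, -0, 1.476, -0.119], TCP at [171.396, -601.02, 231.304] pointing down, gripper open.
Joint ranges: [-3.01, 3.01], [-1.01, 2.22], [0.06, 2.58], [-1.02, 4.17], [0.09, 2.62], [-3.14, 3.14]. Speed limits (rad/s): [2.57, 2.57, 3.14, 3.14, 3.14, 3.14].

## Interface

Orientations are given as a unit quaternion [w, x, y, z].
In Python, from station import r gives the robot as it stands.
- The arm moves only by the tool apply_moves, never from a script. Its argument "deltas" is a list that holds one entry, the list of rows, each a list of 5 numbers: the finger opening in mm, from 0 to 85.4, then the shift along the tool's x, y, z in mm, then the turn about the tool's z in rad. In form: [[[gripper, tx, ty, tz, roll], ...]]. A call has 1 to 8 rows; each row shifts and turns the commanded pose from where the row before left it, along the tool's axes as they then stand; what a row does not reach is not made up. A row lasts 1/8 s, in which the tool goes at most 62.5 mm and 10.7 degrees, less where a joint would pass 70% of its speed; a pose out of reach is approached as far as the arm can. A call with a gripper value outside its range is refused whole. The fingers move at their own pace and stop on an object; "force" is the grip in N (left out, the last holds). Time passes only in rows, so rows that do not move let the fingers close. It gives the time, the measured TCP pose, the force and the opening at its end, in the units of the state.
- r.read_state(): the state, without advancing time (a new reading comes with each control period).
- r.capture(name): name is "scene" or "top" or "wrist"; returns (picture, depth): 480x640x3 uint8, red, green, blue; 480x640 float32, mm along the optical axis (not along the pixel's ray), 0 where there is no reading.
- r.camera_params(name): a dict with "fx", "fy", "cx", "cy" (pixels), "k1" (the pictures are not rectified: a ray, as slopes to the right and down, at radius r is drawn at 1 + k1 r^2 times it, then the intrinsics apply), "eye" and "attitude" of the camera in the world. Camera axes: x right, y down, z forward; pixel columns grow to the right and rows downward; lengths in mm; the calibration is good to about 2 mm. A picture is of the moment at which its call begins: read the wrist's pose just before it. camera_params takes no time and is no camera call; for the wrist camera it gives the pose at the moment of the call.
- r.job_done(): hands the job in, once; it reports no verdict.
The state is a dict: "t": time; "qpos": joint angles; "qd": joint speeds; "joint_efforts": joint torques, N m; "ee_pos": TCP position; "ee_rot": TCP orientation; "force": force on the tool from outside, world axes, zero at the start; "wrist_torque": the same for the moment, N m; "finger_gap": finger opening in mm.
Only numpy, scipy, OpenCV 4.12 (cv2) and the standard library are available. Lean on these libraries where they do the work, as an engineer would, in place of code of your own. Each camera call takes 0.05 s, during which the arm holds its last target.

## Task

Push the lid of the clear bin fully shut with the fingertips, and only then push its toggle latch lever over past centre so that it snaps across onto the lid and stays there. Nothing is to be picked up or shoved about: the bin stays where it stands and the other things on the shelf are left alone.

Things in the scene. Friction and masses are not known exactly. Their poses are not given: they have to be found in the camera images.
- bin: Clear acrylic box 150 (x) x 140 (y) x 110 (z) mm, 2 to 3 kg, standing loose on the shelf. Origin: centre of its underside; z up. Bamboo lid hinged along the +y top edge; latch in the middle of the -y side, on a steel bracket 46 mm wide (x) reaching y = -105, with cheeks up to z = 139 mm. All (y, z) given for lid and toggle are in this frame, mm.
- lid (a joint): Hinge of the bamboo lid (156 x 145 x 10 mm), rad: 0 shut (upper face 122 mm above the shelf), grows as the free edge rises, 1.5 at most; starts 0.8 to 1.3, outer face up and towards +y. Hinge line along x at (72, 111); the lid reaches 145 mm from it to -y when shut, upper face 11 mm off that line. Stiff: stays where left; 1 to 2 N near the free edge close it.
- lid_edge (a point): Middle of the lid's free edge, on its upper (outer) face, 145 mm from the hinge line.
- toggle (a joint): Grey latch lever, rad: 0 open, leaning 0.7 rad from vertical away from the bin (-y); 0.7 upright (dead centre); 1.4 latched, leaning 0.7 rad over the lid (+y), its foot on the lid. An over-centre spring drives it to the nearer end; about 3 N level at the tip flips it. Pivot along x at (-92, 128). The foot, a second arm 38 mm long, stands nearly upright while open.
- toggle_tip (a point): Centre of the round crossbar (14 mm thick, 40 mm long along the bin's x) at the lever's tip, 70 mm from the pivot. The arm below it is 16 x 8 mm.
- canister: Bystander: clear canister with white twist cap, 88 mm diameter, 146 mm tall, origin at centre of underside.
- jar: Bystander: green ceramic jar, 88 mm diameter, 130 mm tall, origin at centre of underside.
- scoop: Bystander: steel scoop about 155 mm long, 34 mm tall, handle to its -x, origin at underside near its middle.
- tray: Bystander: bamboo spice tray 130 x 100 mm with six small jars, 73 mm tall, origin at centre of underside.

How it is judged (in metres and radians):
On the way, in this order (a step that is already met when the one before it is completed fails the run):
1. the lid is fully shut with the latch still open (value of joint lid below 0.05 rad and value of joint toggle below 0.5 rad), for 0.2 s.
2. the toggle has snapped over to its latched position (value of joint toggle above 1.3 rad), for 0.2 s.
At the end, for the whole second after the job is handed in: The lid is shut (within 0.05 rad), the toggle is latched (beyond 1.3 rad of 1.4), the bin stands upright and still within 30 mm of where it started, and every other thing is within 20 mm of its start (value of joint lid below 0.05 rad and value of joint toggle above 1.3 rad and distance of bin from where it was at the start of the episode below 0.03 m and angle between bin's own z axis and vertical below 0.05 rad and linear speed of bin below 0.01 m/s and distance of each of canister, jar, scoop, tray from where it was at the start of the episode below 0.02 m); the robot touches nothing.
It fails at once if the toggle is pushed past centre while the lid is open (value of joint toggle above 0.7 rad and value of joint lid above 0.12 rad).
It fails at once if the bin is lifted, tipped or shoved (height (world z) of bin above 0.01 m or angle between bin's own z axis and vertical above 0.2 rad or distance of bin from where it was at the start of the episode above 0.03 m).
It fails at once if another thing on the shelf is moved, lifted or knocked over (distance of any of canister, jar, scoop, tray from where it was at the start of the episode above 0.02 m or angle between any of canister, jar, scoop, tray's own z axis and vertical above 0.3 rad).
It also fails if it takes over 48 s, if anything falls off the work surface, if the arm or the gripper's body presses on something with over 40 N, if the wrist force passes 120 N, or if a joint passes its speed limit or range.

## Working session

There is one attempt and no reset: what is moved stays moved. The work goes in short steps, Python scripts to look and compute and a tool call to move; the robot and the scene stay as the last step left them, time stands still between calls to the robot, and variables do not carry over. Pictures are saved under pics/ and viewed, and the job is handed in when it is done.

Besides the shell and the picture viewer there is one more tool, called after "Call:" as a command line: name --argument value ..., lists and objects as JSON in quotes. apply_moves: Moves the arm, as the interface text tells. Its arguments: {"type":"object","properties":{"deltas":{"type":"array","items":{"type":"array","items":{"type":"array","items":{"type":"number"}}}},"force":{"type":"number"}},"required":["deltas"]}

```bash
ls; mkdir -p pics; python3 - <<'E'
from station import r
import cv2,numpy as np
for n in ["scene","top"]:
    im,d=r.capture(n); cv2.imwrite(f"pics/{n}0.png",im[:,:,::-1]); np.savez(f"{n}0.npz",im=im,d=d); print(n,r.camera_params(n),(d>0).mean())
print(r.read_state())
E
```

```text
pics
scene {'fx': 507.1747635025551, 'fy': 507.1747635025551, 'cx': 327.03330921866416, 'cy': 236.05550689999168, 'k1': -0.13315906677001338, 'eye': array([ 894.53975543, -536.15915362, 1144.22923176]), 'attitude': array([-0.26329317,  0.93189266,  0.24144338, -0.06291154])} 0.9957421875
top {'fx': 483.9766721180627, 'fy': 483.9766721180627, 'cx': 322.53577498916536, 'cy': 240.05395629857256, 'k1': -0.013963956281249542, 'eye': array([ 386.88756885,  -12.21309514, 1135.66672121]), 'attitude': array([-0.06197922,  0.7070488 , -0.70130931,  0.0663764 ])} 0.9960123697916666
{'t': 0.1, 'qpos': array([-1.41200382e+00,  5.32875119e-02,  1.61417921e+00, -3.43915833e-07,
        1.47597045e+00, -1.18999849e-01]), 'qd': array([-0.00160184, -0.00185382, -0.0017284 , -0.00122924,  0.00027395,
        0.00072223]), 'joint_efforts': array([ 9.27169240e-04, -3.94904888e+01, -3.71360850e+01, -3.11690496e-05,
        3.92705173e-03,  7.62669885e-06]), 'ee_pos': array([ 171.30625849, -600.47762195,  230.17455421]), 'ee_rot': array([-9.22077469e-04,  9.90369000e-01,  1.38449967e-01, -1.85195844e-05]), 'force': array([0.3429099 , 0.07715883, 0.15593851]), 'wrist_torque': array([-0.04489483, -0.0126254 , -0.00905176]), 'finger_gap': 85.37399460645808}
```

View pics/scene0.png

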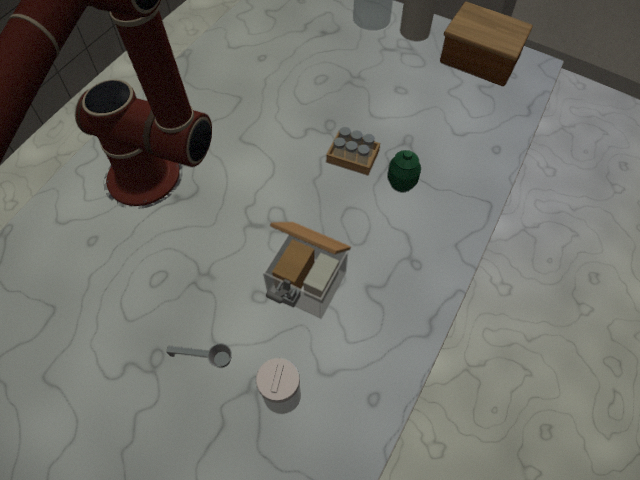

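View pics/top0.png

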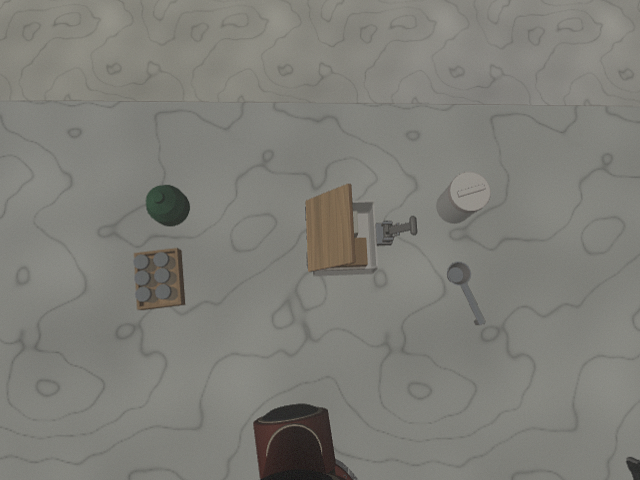

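The scene view shows the lid edge-on at about (310,237) and the grey latch at (285,290). In the top view the lid is at (330,230) and the crossbar at (414,226). The scoop (460,275) and canister (465,195) are on the latch side.

```bash
cat > h.py <<'E'
import numpy as np,cv2
from scipy.spatial.transform import Rotation as R
def rot(q): return R.from_quat([q[1],q[2],q[3],q[0]])
def rays(cp,uv):
    uv=np.asarray(uv,float).reshape(-1,1,2)
    K=np.array([[cp['fx'],0,cp['cx']],[0,cp['fy'],cp['cy']],[0,0,1]])
    n=cv2.undistortPoints(uv,K,np.array([cp['k1'],0,0,0,0.])).reshape(-1,2)
    return np.c_[n,np.ones(len(n))]
def cloud(cp,d):
    v,u=np.mgrid[0:480,0:640]
    x=rays(cp,np.c_[u.ravel(),v.ravel()])*d.reshape(-1,1)
    return (rot(cp['attitude']).apply(x)+cp['eye']).reshape(480,640,3)
def plane(cp,uv,z):
    w=rot(cp['attitude']).apply(rays(cp,uv)); e=cp['eye']
    return e+w*((z-e[2])/w[:,2])[:,None]
E
python3 - <<'E'
from h import *
from station import r
for n in ["top","scene"]:
    f=np.load(n+"0.npz");P=cloud(r.camera_params(n),f['d']);im=f['im']
    np.save(n+"P.npy",P)
    hsv=cv2.cvtColor(im,cv2.COLOR_RGB2HSV)
    v,u=np.mgrid[0:480,0:640]
    print(n,"table",P[400:450:10,100] if n=="top" else P[420,400])
    if n=="top":
        box=(u>295)&(u<425)&(v>175)&(v<285)
        lid=box&(hsv[...,1]>90)&(P[...,2]>110)
        c=(u[lid].min(),u[lid].max(),v[lid].min(),v[lid].max());print(c,lid.sum())
        q=P[lid];m=q.mean(0);_,s,V=np.linalg.svd(q-m);print("lid",m,V,s/np.sqrt(len(q)))
        for a in V[:2]: print(np.percentile((q-m)@a,[0,1,99,100]))
        for p in [(308,201),(350,187),(353,263),(309,269)]: print(p,P[p[1],p[0]])
    for (u0,u1,v0,v1) in ([(374,420,212,248)] if n=="top" else [(262,302,278,310)]):
        s=np.s_[v0:v1:3,u0:u1:3]
        print(np.round(P[s][...,2]).astype(int)); print(np.round(hsv[s][...,1]))
# bystanders
P=np.load("topP.npy")
for nm,p in dict(can=(469,188),jar=(163,200),scoopcup=(458,272),handle=(478,320),tray=(160,278)).items(): print(nm,P[p[1],p[0]])
E
```

```text
top table [[ 2.25477007e+02  4.78514947e+02  3.13748531e+00]
 [ 2.02979255e+02  4.79314634e+02 -3.00716805e+00]
 [ 1.81956261e+02  4.76378225e+02 -4.68155903e-01]
 [ 1.59939247e+02  4.76110430e+02 -4.09660819e+00]
 [ 1.39266468e+02  4.73216196e+02 -1.55737112e+00]]
(np.int64(306), np.int64(352), np.int64(187), np.int64(270)) 287
lid [578.09735788 -30.85827378 182.0366849 ] [[ 0.04029364 -0.60244542  0.79714236]
 [ 0.99860374  0.05155598 -0.01151327]
 [ 0.03416134 -0.79649325 -0.60368163]] [44.36787669 40.05098949  1.70652954]
[-81.71995065 -77.61541742  64.82201113  66.03649168]
[-70.03353035 -67.04226781  84.27132053  84.42822819]
(308, 201) [656.9472754   14.04831721 128.81087957]
(350, 187) [658.6388756  -69.80933557 230.04384307]
(353, 263) [510.4412651  -75.36258697 225.65488114]
(309, 269) [510.51053899  10.11803066 125.94526903]
[[ 112   -1   -1    0    2    3   -3    4    0   -4    5    0   -4    1
    -1 1136]
 [ 109   -1    0   -2    2   -2    1   -6    0    0   -3    4    1    3
     0    2]
 [ 112   -4   -1    1   -1    0   -1   -2   -2    1    0    0  187  189
     3    
[... 2434 characters left out ...]
 9  13   8  18  22   0  23  10  32  58  62]
 [ 15  13  14   5  12   6  14  21  16  20  13  10  10  14]
 [ 13  11  13  18  12  17  10  14  17  13   8  34   7  10]
 [  9  13  15  16  19   9  15   9  16   5  17  16  18  12]
 [ 11  12  12   4  10   8  13  14  14  11  27   9  15  10]
 [ 10  11   8   9  11  12  31   0  16   5  15   6  13  15]
 [ 13  11   7  11  11  11  13   9  11  10  20  12  12  15]
 [ 11   5  11   9   9  11  13   9   6   9   9  13   4  18]]
can [ 685.13616124 -329.62185554  142.96882915]
jar [659.08076769 328.67155908 118.69918371]
scoopcup [ 521.14195838 -338.12619642    4.44003752]
handle [ 409.22941977 -371.14103975   31.42657447]
tray [494.51798241 339.61218986  70.27587049]
```

```bash
python3 - <<'E'
import cv2
a=cv2.imread("pics/top0.png")[170:290,290:430];cv2.imwrite("pics/topz.png",cv2.resize(a,(700,600),interpolation=3))
a=cv2.imread("pics/scene0.png")[210:320,250:370];cv2.imwrite("pics/scz.png",cv2.resize(a,(654,600),interpolation=3))
E
```

```text
(no output)
```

View pics/topz.png

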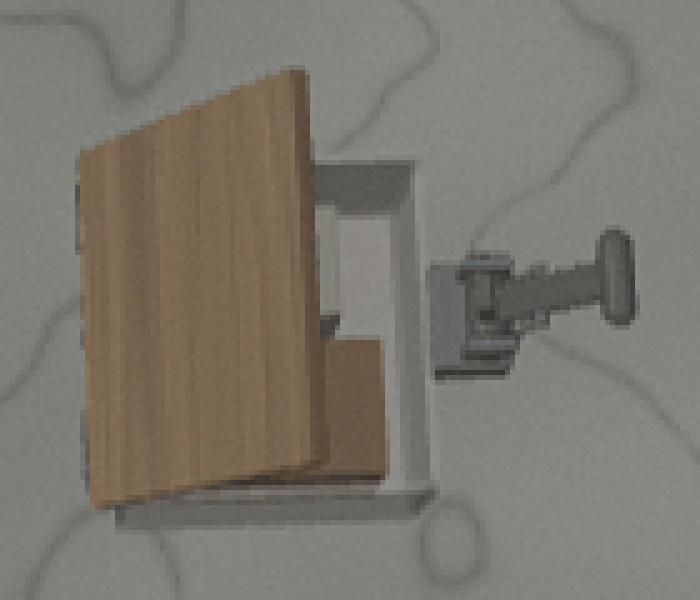

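View pics/scz.png

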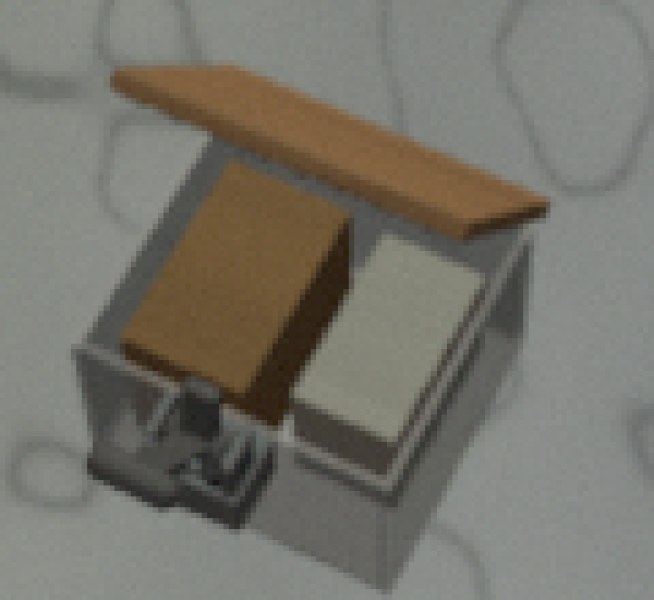

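```bash
python3 - <<'E'
from h import *
from station import r
P=np.load("topP.npy");S=np.load("sceneP.npy")
def sel(P,a): 
    u0,u1,v0,v1=a; return P[v0:v1,u0:u1].reshape(-1,3)
yaw=.047; bx=np.array([np.cos(yaw),np.sin(yaw)]);by=np.array([-bx[1],bx[0]])
for nm,q in (("top",sel(P,(405,422,210,244))),("scene",sel(S,(262,290,288,306)))):
    q=q[(q[:,2]>178)&(q[:,2]<197)]
    w=q[:,:2]@np.c_[bx,by]
    print(nm,len(q),q.mean(0),"along",w.min(0),w.max(0),"zmax",np.percentile(q[:,2],95))
    c=np.cov(q[:,:2].T);e,V=np.linalg.eigh(c);print("bar dir",V[:,1])
# rim of bin front, bracket
q=sel(P,(295,402,175,285));k=(q[:,2]>100)&(q[:,2]<118)
w=q[k][:,:2]@np.c_[bx,by];print("rim",np.percentile(w,[1,99],axis=0))
q=sel(S,(255,360,215,320));
l=q[(q[:,2]>170)];w=l[:,:2]@np.c_[bx,by];print("lid scene",np.percentile(w[l[:,1]>-150],[1,99],axis=0),np.percentile(l[:,2],[50,99]))
k=(q[:,2]>100)&(q[:,2]<117);w=q[k][:,:2]@np.c_[bx,by];print("rim scene",np.percentile(w,[1,99],axis=0))
# free edge lid z max top view
cp=r.camera_params("top")
# ray-plane check: crossbar centre pixel, free-edge corners at expected heights
print(plane(cp,[(413.5,226)],187)[0],plane(cp,[(351,185)],233)[0],plane(cp,[(353.5,264)],233)[0])
E
```

```text
top 131 [ 592.97173495 -198.57612562  186.04629347] along [ 563.45359614 -234.17541525] [ 602.96711192 -218.09515374] zmax 189.91666937738512
bar dir [-0.9994396  -0.03347353]
scene 119 [ 596.35086013 -201.55941398  187.75392229] along [ 566.81496914 -235.78586565] [ 605.51966818 -218.43507593] zmax 191.886466814008
bar dir [-0.99926278 -0.03839123]
rim [[ 508.58828084 -190.93338585]
 [ 657.90792751   -8.95656389]]
lid scene [[ 511.94345934 -104.9293678 ]
 [ 664.57466468  -50.68247375]] [ 222.8797575  1144.22923176]
rim scene [[ 510.72505567 -196.12766812]
 [ 661.88836626  -26.47373931]]
[ 591.56840168 -199.8601909   187.        ] [661.79470522 -71.57213684 233.        ] [507.55635313 -75.78637521 233.        ]
```

Call:
apply_moves --deltas '[[[0,0,0,-40,0.115],[0,0,0,-40,0.115],[0,30,-38,0,0],[0,30,-38,0,0],[0,30,-38,0,0],[0,30,-38,0,0],[0,30,-38,0,0],[0,30,-38,0,0]]]'

```text
t: 1.1
ee_pos: [340.8, -363.1, 310.8]
ee_rot: [-0.0, 1.0, 0.024, -0.0]
force: [0.5, 0.4, -0.2]
finger_gap: 0.1
```

Call:
apply_moves --deltas '[[[0,33,-42,0,0],[0,33,-42,0,0],[0,33,-42,0,0],[0,33,-42,0,0],[0,33,-42,0,0],[0,33,-42,0,0],[0,33,-42,0,0],[0,30,-45,0,0]]]'

```text
t: 2.1
ee_pos: [585.4, -12.0, 310.7]
ee_rot: [0.0, 1.0, 0.024, -0.0]
force: [0.7, -0.4, 0.4]
finger_gap: -0.3
```

```bash
cat > s.py <<'E'
from h import *
from station import r
s=r.read_state();p=s['ee_pos'];a=.047
print(s['t'],"w",p[0]*np.cos(a)+p[1]*np.sin(a),-p[0]*np.sin(a)+p[1]*np.cos(a),p[2],"F",s['force'].round(2),s['ee_rot'].round(3),s['finger_gap'])
E
python3 s.py; python3 - <<'E'
from h import *
from station import r
cp=r.camera_params("wrist");im,d=r.capture("wrist");cv2.imwrite("pics/w1.png",im[:,:,::-1])
E
```

```text
2.1 w 584.2150625419179 -39.49234840457348 310.66032608105263 F [ 0.69 -0.38  0.4 ] [ 0.     1.     0.024 -0.   ] -0.2710200572345138
```

View pics/w1.png

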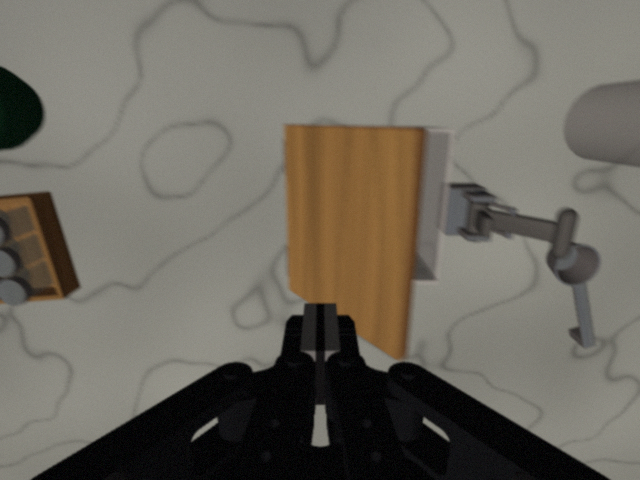

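The wrist view shows the lid's free edge at u≈415, the fingers at (320,310) on its outer side, and the crossbar at (565,230). Positions agree with the fixed cameras, so I'm descending and closing the lid.

Call:
apply_moves --deltas '[[[0,0,0,50,0],[0,0,0,45,0],[0,0,15,3,0],[0,0,10,4,0],[0,0,10,7,0],[0,0,10,8,0],[0,0,8,9,0]]]'

```text
t: 3.02
ee_pos: [588.1, -67.6, 186.1]
ee_rot: [0.0, 1.0, 0.024, 0.001]
force: [0.8, -0.1, 2.0]
finger_gap: 0.1
```

```bash
python3 s.py
```

```text
3.025 w 584.2352596351905 -95.15042090338632 186.07638541783834 F [ 0.82 -0.06  2.  ] [0.    1.    0.024 0.001] 0.1398300496808475
```

Call:
apply_moves --deltas '[[[0,0,6,10,0],[0,0,6,10,0],[0,0,5,10,0],[0,0,4,10,0],[0,0,2,10,0],[0,0,1,8,0]]]'

```text
t: 3.78
ee_pos: [588.3, -90.6, 126.4]
ee_rot: [-0.0, 1.0, 0.024, -0.0]
force: [0.0, -2.0, 1.4]
finger_gap: -0.0
```

```bash
python3 s.py
```

```text
3.775 w 583.3435292157304 -118.15859308018975 126.42760535074332 F [ 0.01 -2.03  1.37] [-0.     1.     0.024 -0.   ] -0.04107818263140348
```

Call:
apply_moves --deltas '[[[0,0,0,3,0],[0,0,0,3,0],[0,0,0,2,0],[0,0,0,0,0]]]'

```text
t: 4.28
ee_pos: [588.4, -90.4, 121.9]
ee_rot: [0.0, 1.0, 0.024, -0.0]
force: [-7.4, 0.4, 11.3]
finger_gap: 0.2
```

Call:
apply_moves --deltas '[[[0,0,0,-20,0],[0,0,0,-60,0],[0,0,0,-60,0],[0,0,30,-30,0],[0,0,55,0,0],[0,0,55,0,0],[0,0,20,0,0]]]'

```text
t: 5.15
ee_pos: [596.0, -252.8, 289.9]
ee_rot: [0.0, 1.0, 0.023, 0.0]
force: [0.9, 0.7, 0.6]
finger_gap: -0.2
```

```bash
python3 s.py;  python3 - <<'E'
from h import *
from station import r
a=.047; M=np.array([[np.cos(a),-np.sin(a)],[np.sin(a),np.cos(a)]])
for n in ["top","scene"]:
    cp=r.camera_params(n);im,d=r.capture(n);P=cloud(cp,d);np.savez(n+"1.npz",im=im,d=d,P=P)
    cv2.imwrite(f"pics/{n}1.png",im[:,:,::-1])
    hsv=cv2.cvtColor(im,cv2.COLOR_RGB2HSV);W=P.copy();W[...,:2]=P[...,:2]@M
    k=(abs(W[...,0]-585)<65)&(W[...,1]>-150)&(W[...,1]<-30)&(hsv[...,1]>80)&(P[...,2]<260)
    q=W[k];A=np.c_[q[:,1]+91,np.ones(len(q))];c=np.linalg.lstsq(A,q[:,2],rcond=None)[0];print(n,len(q),"slope,z0",c)
    k=(abs(W[...,0]-585)<30)&(W[...,1]>-260)&(W[...,1]<-205)&(P[...,2]>178)&(P[...,2]<197)
    q=W[k];print("bar",len(q),q.min(0),q.max(0)) if len(q) else print("no bar")
E
```

```text
5.15 w 583.4711595748216 -280.52136026521475 289.9265258529178 F [0.9  0.69 0.62] [0.    1.    0.023 0.   ] -0.1541058829441108
top 3263 slope,z0 [8.99661606e-04 1.21535789e+02]
bar 130 [ 563.37369284 -234.46185194  178.18006487] [ 603.00663456 -217.72166656  192.07801332]
scene 2582 slope,z0 [-6.25744621e-03  1.22683926e+02]
bar 123 [ 566.92364865 -235.43578578  178.16475103] [ 605.26645909 -217.29077665  192.63463998]
```

View pics/scene1.png

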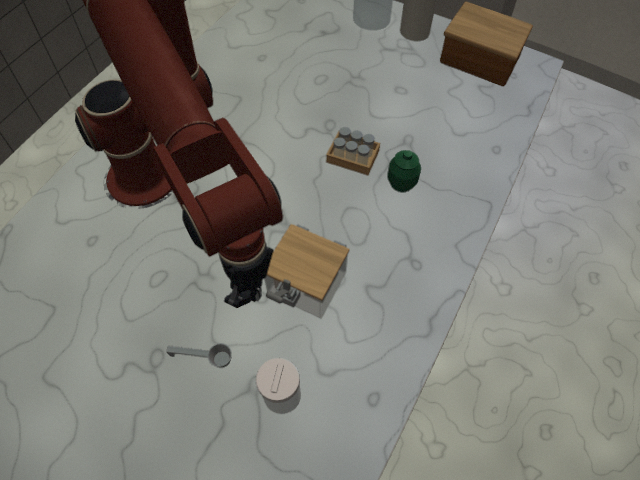

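The scene view shows the lid flat (slope under 0.007, top at 122 mm) with the latch still open at (285,292) and the bin not moved. Next I go down behind the crossbar and push.

Call:
apply_moves --deltas '[[[0,2,0,50,0],[0,0,0,50,0],[0,0,-10,12,0],[0,0,-10,0,0],[0,0,-10,0,0],[0,0,-10,0,0]]]'

```text
t: 6.0
ee_pos: [598.1, -212.3, 181.9]
ee_rot: [0.004, 1.0, 0.024, 0.003]
force: [-2.3, -12.7, 11.4]
finger_gap: -0.3
```

```bash
python3 s.py
```

```text
6.0 w 587.5089065435534 -240.14948451191844 181.86570112191924 F [ -2.3  -12.73  11.4 ] [0.004 1.    0.024 0.003] -0.3139839896731378
```

The upward force shows the tip is catching on the bar's flank, so I'll back off and go lower before pushing.

Call:
apply_moves --deltas '[[[0,0,15,0,0],[0,0,15,0,0],[0,0,0,0,0]]]'

```text
t: 6.38
ee_pos: [597.4, -241.5, 177.1]
ee_rot: [-0.0, 1.0, 0.023, -0.0]
force: [0.7, -0.0, 0.1]
finger_gap: -0.2
```

```bash
python3 s.py;  python3 - <<'E'
from h import *
from station import r
a=.047; M=np.array([[np.cos(a),-np.sin(a)],[np.sin(a),np.cos(a)]])
for n in ["top","scene"]:
    cp=r.camera_params(n);im,d=r.capture(n);P=cloud(cp,d);np.savez(n+"2.npz",im=im,d=d,P=P)
    W=P.copy();W[...,:2]=P[...,:2]@M
    k=(abs(W[...,0]-585)<30)&(W[...,1]>-240)&(W[...,1]<-205)&(P[...,2]>150)&(P[...,2]<200)
    q=W[k];print("bar",len(q),q.min(0),q.max(0))
    k=(abs(W[...,0]-585)<90)&(W[...,1]>-180)&(W[...,1]<0)&(abs(P[...,2]-122)<5)
    q=W[k];print("lid",len(q),np.percentile(q,[1,99],axis=0))
im,d=r.capture("wrist");cv2.imwrite("pics/w2.png",im[:,:,::-1]);
im=np.load("scene2.npz")['im'];cv2.imwrite("pics/s2.png",cv2.resize(im[210:340,200:370,::-1],(680,520),interpolation=2))
E
```

```text
6.375 w 585.4402088252049 -269.28118119258613 177.1159401937814 F [ 0.69 -0.02  0.06] [-0.     1.     0.023 -0.   ] -0.17225276629345146
bar 82 [ 575.68356287 -223.31171169  155.82738316] [ 600.4677182  -205.0141232   188.03796385]
lid 4846 [[ 506.93330492 -161.73545295  117.53407811]
 [ 659.88071222  -18.53826387  125.58316182]]
bar 77 [ 582.17723731 -235.18935156  153.05683212] [ 605.87349499 -205.23127273  192.03809109]
lid 3087 [[ 520.16559833 -163.34833619  117.79874765]
 [ 663.68522675  -20.24171341  126.65406079]]
```

View pics/w2.png

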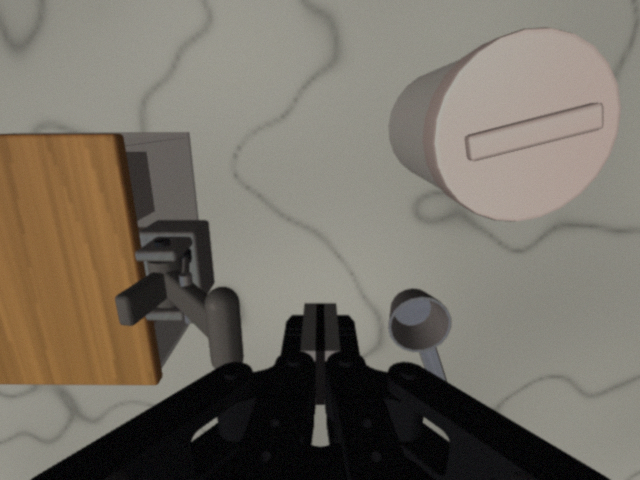

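View pics/s2.png

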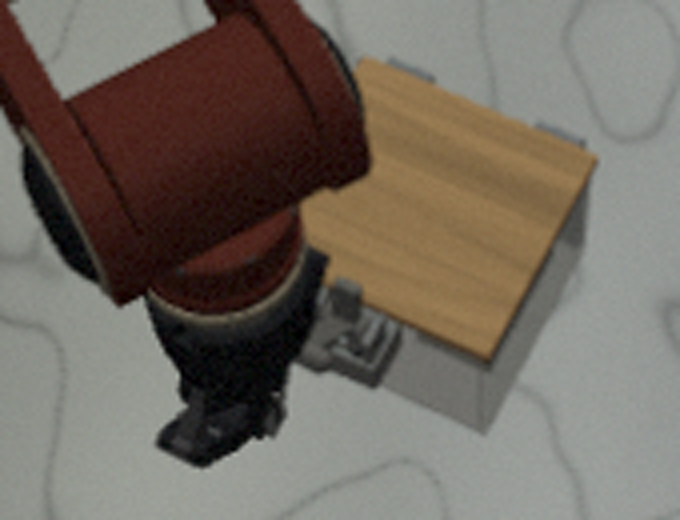

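The wrist view shows the crossbar at (225,325) clear of the fingers at (320,310). The lid is shut and the bin has not moved.

Call:
apply_moves --deltas '[[[0,0,0,6,0],[0,0,0,6,0],[0,0,-8,0,0],[0,0,-8,0,0],[0,0,-6,0,0],[0,0,-4,0,0]]]'

```text
t: 7.28
ee_pos: [597.1, -216.9, 168.1]
ee_rot: [0.004, 1.0, 0.024, 0.001]
force: [-2.7, -8.9, 6.2]
finger_gap: 0.0
```

```bash
python3 s.py
```

```text
7.275 w 586.2878359495705 -244.6691704647685 168.11810005539303 F [-2.73 -8.85  6.23] [0.004 1.    0.024 0.001] 0.015220206283130781
```

Call:
apply_moves --deltas '[[[0,0,-5,-5,0],[0,0,-5,-4,0],[0,0,-6,-4,0]]]'

```text
t: 7.65
ee_pos: [596.1, -198.2, 179.4]
ee_rot: [0.0, 1.0, 0.024, 0.001]
force: [0.6, -1.7, 0.6]
finger_gap: -0.4
```

```bash
python3 s.py
```

```text
7.65 w 586.1371832343385 -226.0019524551178 179.35500393456178 F [ 0.65 -1.68  0.65] [0.    1.    0.024 0.001] -0.3788865944723969
```

Moving with low force (1.7 N). I'll keep following the arc past centre.

Call:
apply_moves --deltas '[[[0,0,-8,-3,0],[0,0,-8,-1,0],[0,0,-8,0,0],[0,0,-8,0,0],[0,0,-6,0,0],[0,0,0,0,0]]]'

```text
t: 8.4
ee_pos: [593.7, -159.8, 182.1]
ee_rot: [-0.0, 1.0, 0.024, -0.0]
force: [0.3, -0.3, 0.5]
finger_gap: 0.1
```

```bash
python3 s.py; python3 - <<'E'
from h import *
from station import r
im,d=r.capture("wrist");cv2.imwrite("pics/w3.png",im[:,:,::-1])
E
```

```text
8.4 w 585.5615307341405 -187.4993494891153 182.09806655424157 F [ 0.27 -0.26  0.47] [-0.     1.     0.024 -0.   ] 0.11986763375682415
```

View pics/w3.png

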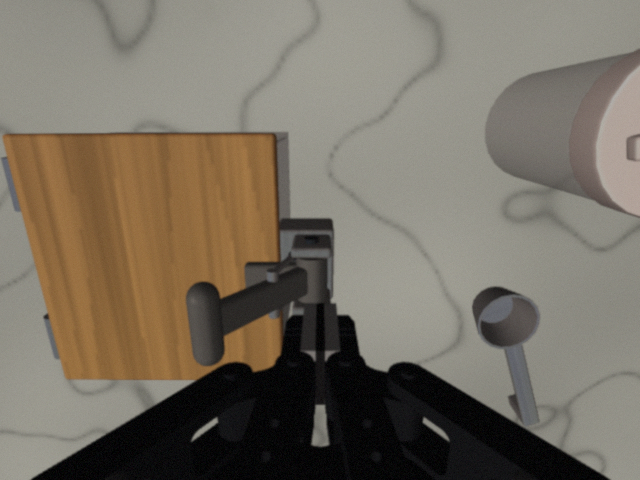

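The wrist view shows the lever snapped over the lid, with the crossbar at (205,325), free of the fingers. Next I retreat and verify.

Call:
apply_moves --deltas '[[[0,0,15,-10,0],[0,0,15,-30,0],[0,0,0,-50,0],[0,0,0,-50,0],[0,-40,40,0,0],[0,-45,40,0,0],[0,-45,40,0,0],[0,0,0,0,0]]]'

```text
t: 9.45
ee_pos: [468.5, -320.1, 323.6]
ee_rot: [0.001, 1.0, 0.021, 0.0]
force: [0.3, 0.0, 0.2]
finger_gap: 0.0
```

```bash
python3 s.py;  python3 - <<'E'
from h import *
from station import r
a=.047; M=np.array([[np.cos(a),-np.sin(a)],[np.sin(a),np.cos(a)]])
for n in ["top","scene"]:
    cp=r.camera_params(n);im,d=r.capture(n);P=cloud(cp,d)
    cv2.imwrite(f"pics/{n}3.png",im[:,:,::-1])
    hsv=cv2.cvtColor(im,cv2.COLOR_RGB2HSV);W=P.copy();W[...,:2]=P[...,:2]@M
    k=(abs(W[...,0]-585)<65)&(W[...,1]>-150)&(W[...,1]<-30)&(hsv[...,1]>80)&(abs(P[...,2]-122)<25)
    q=W[k];A=np.c_[q[:,1]+91,np.ones(len(q))];print(n,"slope,z0",np.linalg.lstsq(A,q[:,2],rcond=None)[0])
    k=(abs(W[...,0]-585)<30)&(W[...,1]>-200)&(W[...,1]<-110)&(P[...,2]>178)&(P[...,2]<200)
    q=W[k];print("bar",len(q),q.min(0),q.max(0),"expect c y",-91-47)
    k=(abs(W[...,0]-585)<90)&(W[...,1]>-180)&(W[...,1]<0)&(abs(P[...,2]-122)<5)
    q=W[k];print("lid",len(q),np.percentile(q,[1,99],axis=0))
E
```

```text
9.45 w 452.9325125130779 -341.7947251733551 323.56508733220375 F [0.35 0.04 0.17] [0.001 1.    0.021 0.   ] 0.045446472982590476
top slope,z0 [9.65924720e-05 1.21550461e+02]
bar 128 [ 564.93500318 -147.06135849  178.08107872] [ 602.78506345 -129.9263226   192.35130485] expect c y -138
lid 4656 [[ 506.82218056 -161.8554379   117.54919369]
 [ 659.73630018  -18.81529069  125.79982042]]
scene slope,z0 [-7.44806477e-03  1.22661825e+02]
bar 116 [ 567.49788015 -149.19697245  178.13265542] [ 606.75366905 -132.33152323  191.89381423] expect c y -138
lid 3440 [[ 510.03427853 -163.63025509  117.95425755]
 [ 663.4019867   -20.60671977  126.5406959 ]]
```

View pics/top3.png

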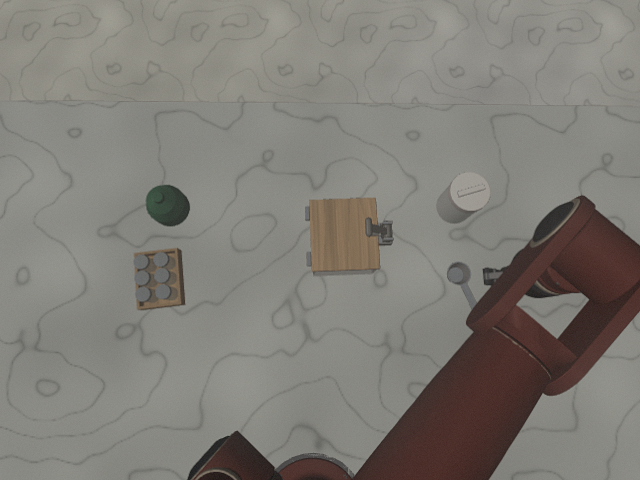

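The top view shows the lid flat with the lever across it at (370,227), and the bystanders at their starting pixels. Before handing in, I'll check the lever angle more closely.

```bash
python3 - <<'E'
from h import *
from station import r
a=.047; M=np.array([[np.cos(a),-np.sin(a)],[np.sin(a),np.cos(a)]])
for n in ["top","scene"]:
  cp=r.camera_params(n)
  im,d=r.capture(n)
  for tag,dd,yc in (("start",np.load(n+"0.npz")['d'],-226),("now",d,-139)):
    W=cloud(cp,dd);W[...,:2]=W[...,:2]@M
    k=(abs(W[...,0]-585)<35)&(abs(W[...,1]-yc)<14)&(W[...,2]>172)&(W[...,2]<200)
    k2=k&(abs(W[...,0]-585)>11)  # bar ends only, no arm
    q=W[k2];print(n,tag,len(q),"y mid",(np.percentile(q[:,1],3)+np.percentile(q[:,1],97))/2,"z",np.percentile(q[:,2],[50,80]))
  # bystander movement
  d0=np.load(n+"0.npz")['d'];P0=cloud(cp,d0);P1=cloud(cp,d)
  if n=="top":
    for nm,(u0,u1,v0,v1,z) in dict(can=(430,495,165,230,120),jar=(140,195,180,230,60),tray=(128,190,243,315,25)).items():
      f=lambda P:(lambda q:q[(q[:,2]>z)&(q[:,2]<160)].mean(0))(P[v0:v1,u0:u1].reshape(-1,3)); print(nm,f(P0),f(P1))
E
```

```text
top start 49 y mid -226.31366479833702 z [186.29433721 187.73221052]
top now 50 y mid -137.37518190954736 z [185.40698349 187.46623574]
can [ 677.0620581  -330.69424057  137.7371697 ] [ 677.02234378 -330.62321789  137.69588592]
jar [655.47570166 329.69700498  99.13135744] [655.39117583 329.76078535  98.95426872]
tray [496.89250802 353.39418671  56.6210535 ] [496.7416038  353.41624662  56.86517547]
scene start 51 y mid -228.49914683182016 z [187.69559328 189.88067102]
scene now 44 y mid -139.35315370793313 z [186.12015244 188.24447084]
```

```bash
python3 -c "
from station import r
print(r.job_done())"
```

```text
the job is handed in; nothing more can be done
None
```

The lid is shut and the latch is snapped over onto it. I handed the job in at about 9.6 s. `job_done()` reports no verdict, so the checks below are my own camera and force readings.

**What I did:** With the fingers closed, I pushed the lid down along its arc until it stopped, with the fingertips at 122 mm and 11 N. Before touching the latch, I checked that the lid was flat and the lever still open. Then I pushed the crossbar past centre from behind, and it snapped over. Finally I backed the arm away.

**What disagreed:**
- My first push on the crossbar, at a tip height of 178 mm, caught on it with about 13 N sideways and 11 N upwards. I backed off and went 12 mm lower.
- The second push also built up about 9 N at first. It dropped to under 2 N once I followed the lever's arc.

**Last checks:**

| Check | Result |
|---|---|
| Lid | flat within 0.01 rad, upper face at about 122 mm |
| Crossbar | moved 89 mm across (90 expected) and back to about its starting height, so about 1.4 rad; an earlier, rougher estimate was 87 mm |
| Bin | lid edges unchanged to within about 1 mm since the lid was shut; not compared with its starting position |
| Canister, jar, tray | measured within 0.3 mm of their start |
| Scoop | checked by eye only; its cup is at the same pixel, the handle was partly hidden by the arm |
| Robot | clear of everything, force about zero |

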